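Check the hardness probe on its reference disc, then hold it square on the ringed spot

TASK

Lift the spring-tipped hardness probe out of its stand and check it first on the flat reference disc of the stand: upright, tip on the middle of the disc, pressed gently until the sprung tip is about half in, for at least a second. Then hold the probe square to the sloping top face of the milled part on the tilting table, tip in the middle of the scribed ring, again pressed gently until the tip is about half in, and finish while holding it there. Do not shift the table's tilt or the loose tools lying about.

Things in the scene. Friction and masses are not known exactly. Their poses are not given: they have to be found in the camera images.
- probe: hardness probe, loose, 0.15 kg, standing upright in its stand. Origin: centre of the nose (lower end of the barrel); z up along the probe. Steel barrel 20 mm across, z = 0 to 50 mm; black collar 32 mm across, 50 to 56 mm, rests on the stand's top; square grey grip 26 x 26 mm (flats across x and y), 56 to 115 mm, to be grasped; round end cap to 119 mm
- tip_end (a point): end of the probe's sprung steel tip (9 mm across, flat end 5 mm), on the probe's axis, 18 mm below the nose while the tip is fully out; z as the probe's
- probe_tip (a joint): how far the probe's sprung tip is pushed in, m: 0 fully out, 0.012 fully in. Pushing it takes 2 N to begin and 0.4 N more per mm (4.4 N half in, 6.8 N fully in); beyond that it is rigid
- dock: the probe's stand, black, fixed, 60 mm (x) by 150 mm (y). Origin: on the bench under its middle. At +y a block 60 x 60 x 75 mm high with the probe's hole; towards -y a low apron 12 mm high with the reference disc
- hole (a point): mouth of the stand's hole, at the block's top, 75 mm above the bench; vertical, 23.5 mm wide, right through: lift the probe straight up at least 75 mm to clear it
- ref_disc (a point): centre of the top of the flat steel reference disc, 44 mm across, its top level and 22 mm above the bench, 85 mm from the hole; z up
- tilt_base: the tilting table's fixed base, dark steel, 110 mm (x) by 116 mm (y), origin on the bench under its middle; two cheeks at y = +-50 mm carry the table's hinge 45 mm above the bench, up to 54 mm high
- tilt_table (a joint): tilt of the table, rad: 0 level; growing, its top face leans towards the base's -x side. The stiff hinge stays where it is set
- spot (a point): middle of the scribed ring (14 mm across, with a centre dot) on the flat top of the aluminium milled part (45 x 70 x 22 mm, a bore either side of the ring) clamped on the tilting table, 28 mm from the hinge axis along the normal; z is the normal, out of the face; y along the hinge
- marker: loose marker pen, 146 mm long, 16 mm thick, lying between the stand and the tilting table; origin under its middle
- screwdriver_black: loose black-handled screwdriver, 169 mm long, lying further back; origin under its middle
- nut_3: loose steel nut, 30 x 34 x 24 mm, lying at the back left; origin under its middle

How it is judged (in metres and radians):
On the way:
1. the probe is held upright on the middle of the reference disc, its tip about half in, for 0.8 s (distance between tip_end and ref_disc below 0.01 m and angle between probe's own z axis and vertical below 0.1 rad and value of joint probe_tip between 0.0025 and 0.0095 m and contact force between probe and dock above 1 N and contact force between the fingers and probe above 1 N), for 0.8 s.
At the end, for the whole second after the job is handed in: the gripper holds the probe with its tip within 5 mm of the ring's middle, its axis within 0.1 rad of the face's normal, the sprung tip pushed in 2.5 to 9.5 mm (a push under 12 N), the probe still, and the table's tilt as it was found (ring moved under 3 mm) (distance between tip_end and spot below 0.005 m and angle between the z axis of probe and the z axis of spot, either way round below 0.1 rad and z of probe in the frame of spot above 0 m and value of joint probe_tip between 0.0025 and 0.0095 m and contact force between probe and tilt_base between 1 and 12 N and contact force between the fingers and probe above 1 N and contact force between probe and dock below 0.1 N and linear speed of probe below 0.02 m/s and distance of spot from where it was at the start of the episode below 0.003 m); the arm keeps its last pose, push and grip.
It fails at once if the probe is pressed hard (over 20 N) on the part or table (contact force between probe and tilt_base above 20 N).
It fails at once if the probe is pressed hard (over 20 N) on the reference disc (distance between tip_end and ref_disc below 0.02 m and contact force between probe and dock above 20 N).
It fails at once if the tilting table is shifted (distance of spot from where it was at the start of the episode above 0.006 m).
It fails at once if a loose tool is shifted by more than 30 mm (distance of any of marker, screwdriver_black, nut_3 from where it was at the start of the episode above 0.03 m).
It also fails if it takes over 45 s, if anything falls off the work surface, if the arm or the gripper's body presses on something with over 40 N, if the wrist force passes 120 N, or if a joint passes its speed limit or range.

ROBOT

A 7-joint arm with a two-finger parallel gripper is mounted at the origin on a cart in front of the work surface, level with it; the furniture and walls round the work are solid. World frame = base frame: x ahead of the robot, y to its left, z up, the work surface at z = 0. Lengths are in mm, angles in rad, forces in N, time in s.
With the tool pointing down it reaches from about 400 to 875 mm from the base axis. Payload 4.4 kg.
Tool frame: the origin (TCP) lies at the very end of the fingers, on their centre line; the grasp point (between the pads) lies 19 mm behind it; z points along the fingers, y is the line along which they close (so a half turn about z gives the same grasp; the last joint's range is limited). The gripper opens to 85 mm and grips with 20 to 120 N. Pads are 22 mm wide; open, the fingers measure 114 mm over their backs; the gripper's body (76 mm by 85 mm) begins 54 mm behind the grasp point. The pads swing forward as they close: fully open they stand 13 mm farther back than shut.
Start: joints at [1.137, 0.628, 0.038, 1.517, -0.027, 0.996, -0.02], TCP at [233.746, -606.532, 191.313] pointing down, gripper open.
Joint ranges: [-3.06, 3.06], [-0.37, 2.12], [-1.25, 1.32], [0.18, 2.47], [-1.1, 4.24], [0.23, 1.98], [-2.94, 2.94]. Speed limits (rad/s): [2.57, 2.57, 3.14, 3.14, 3.14, 3.14, 3.14].

INTERFACE

Orientations are given as [roll, pitch, yaw] about the fixed x, y, z axes, in that order (R = Rz(yaw) Ry(pitch) Rx(roll)).
In Python, from cell import monitor, viewer, workorder gives the robot as it stands.
- The arm moves only by the tool arm_command, never from a script. Its argument "series" is one flat list of numbers, 5 for each row, row after row: the opening in per cent of the stroke, from 0 (shut) to 100 (fully open), then the shift along the tool's x, y, z in cm, then the turn about the tool's z in degrees. In form: [claw, x, y, z, roll, claw, x, y, z, roll, ...]. A call has exactly 5 rows; each row is the pose to reach, as a shift and turn from the pose commanded when the call began, along the tool's axes at that moment; what a row does not reach only later rows make up. A row lasts 1/12 s, in which the tool goes at most 41.7 mm and 7.16 degrees, less where a joint would pass 70% of its speed; a pose out of reach is approached as far as the arm can. A call with a gripper value outside its range is refused whole. The fingers move at their own pace and stop on an object; the grip force is fixed at half the most. Time passes only in rows, so rows that repeat a pose let the fingers close, or fill a call up. It gives the time, the measured TCP pose, the force, the opening and the grip force at its end, in the units of the state.
- monitor.read_state(): the state, without advancing time (a new reading comes with each control period).
- viewer.get_image(name): name is "side" or "top" or "wrist"; returns (picture, depth): 480x640x3 uint8, red, green, blue; 480x640 float32, mm along the optical axis (not along the pixel's ray), 0 where there is no reading.
- viewer.camera_model(name): a dict with "mtx" (3x3 intrinsics, pixels), "dist_coeffs" ([k1, k2, p1, p2, k3] as OpenCV has them; the pictures are not rectified), "R" (3x3) and "t" (3): a world point X has camera coordinates R X + t. Camera axes: x right, y down, z forward; pixel columns grow to the right and rows downward; lengths in mm; the calibration is good to about 2 mm. A picture is of the moment at which its call begins: read the wrist's pose just before it. camera_model takes no time and is no camera call; for the wrist camera it gives the pose at the moment of the call.
- workorder.finish_job(): hands the job in; it is judged then, once.
The state is a dict: "clock": time; "qpos": joint angles; "qd": joint speeds; "tau": joint torques, N m; "eef_pos": TCP position; "tool_rot": TCP orientation; "force": force on the tool from outside, world axes, zero at the start; "torque": the same for the moment, N m; "width": finger opening in mm; "gripper_force": force on a finger pad.
Only numpy, scipy, OpenCV 4.12 (cv2) and the standard library are available. Lean on these libraries where they do the work, as an engineer would, in place of code of your own. Each camera call takes 0.05 s, during which the arm holds its last target. There are 200 camera calls.

## Working session

There is one attempt and no reset: what is moved stays moved. The work goes in short steps, Python scripts to look and compute and a tool call to move; the robot and the scene stay as the last step left them, time stands still between calls to the robot, and variables do not carry over. Pictures are saved under pics/ and viewed, at most 10 in all, crops included, and the job is handed in when it is done.

Besides the shell and the picture viewer there is one more tool, called after "Call:" by a JSON object that holds its "fn" and its "kwargs", one argument or row to a line. arm_command: Moves the arm, as the interface text tells. Its arguments: {"type":"object","properties":{"series":{"type":"array","items":{"type":"number"}}},"required":["series"]}

```bash
ls -la; mkdir -p pics
python3 - <<'E'
from cell import monitor, viewer, workorder
import cv2
s=monitor.read_state()
print({k:s[k] for k in s})
for n in ("side","top","wrist"):
    m=viewer.camera_model(n); print(n,m)
    im,d=viewer.get_image(n); cv2.imwrite(f"pics/{n}0.png",im[:,:,::-1])
    import numpy as np; np.savez(f"pics/{n}0.npz",im=im,d=d,R=m["R"],t=m["t"],K=m["mtx"],D=m["dist_coeffs"])
E
```

```text
total 12
drwxr-xr-x  3 agent agent 4096 Dec  3 17:40 .
drwxr-xr-x 23 root  root  4096 Dec  3 17:40 ..
drwxr-xr-x  2 agent agent 4096 Dec  3 17:40 pics
{'clock': 0.0, 'qpos': array([ 1.13723032,  0.62936135,  0.03845081,  1.51836784, -0.02697385,
        0.99633853, -0.01998539]), 'qd': array([ 0.00085545, -0.00126624,  0.00072616,  0.00150841,  0.00131546,
        0.00085537, -0.00170946]), 'tau': array([-9.12965952e-04, -5.63407195e+01,  1.22581366e+00, -1.93451107e+01,
        1.11070729e-02,  1.03710510e-02,  5.90374512e-06]), 'eef_pos': array([ 233.44973348, -605.86065776,  190.37955268]), 'tool_rot': array([-3.13963658e+00,  5.40486211e-05,  3.67787746e-01]), 'force': array([0.31680523, 0.44014028, 0.35353558]), 'torque': array([ 0.00883675, -0.00955165,  0.02186022]), 'gripper_force': 0.0, 'width': 85.3298298445874}
side {'mtx': array([[597.55903422,   0.        , 317.19237564],
       [  0.        , 597.55903422, 242.83492258],
       [  0.        ,   0.        ,   1.        ]]), 'dist_coeffs': array([-0.08719446,  0.        ,  0.        ,  0.        ,  0.        ]), 'R': arra
[... 470 characters left out ...]
-0.02322826, -0.99954034, -0.01948213],
       [-0.99033325,  0.02567117, -0.1363123 ],
       [ 0.13674977,  0.0161275 , -0.99047433]]), 't': array([  41.85637366,  567.67722124, 1063.28197199])}
wrist {'mtx': array([[425.35655358,   0.        , 320.16185546],
       [  0.        , 425.35655358, 237.97084772],
       [  0.        ,   0.        ,   1.        ]]), 'dist_coeffs': array([-0.08217214,  0.        ,  0.        ,  0.        ,  0.        ]), 'R': array([[ 3.59509216e-01, -9.33141179e-01, -8.14764336e-04],
       [-8.96128751e-01, -3.45492731e-01,  2.78546287e-01],
       [-2.60204505e-01, -9.94098235e-02, -9.60422460e-01]]), 't': array([-650.20939929,  -36.55573951,  379.87464632])}
```

View pics/top0.png

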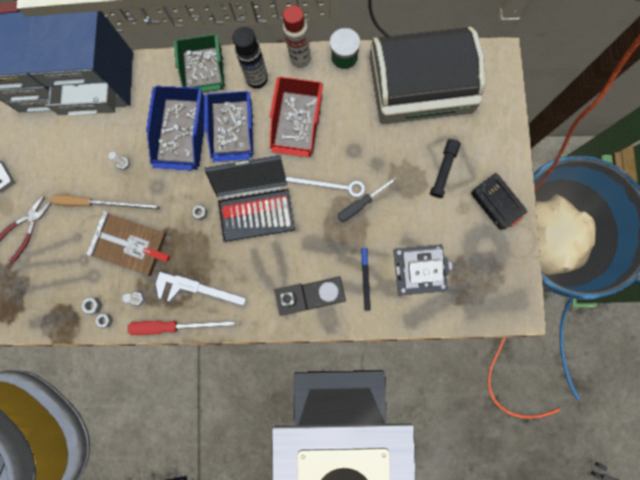

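View pics/side0.png

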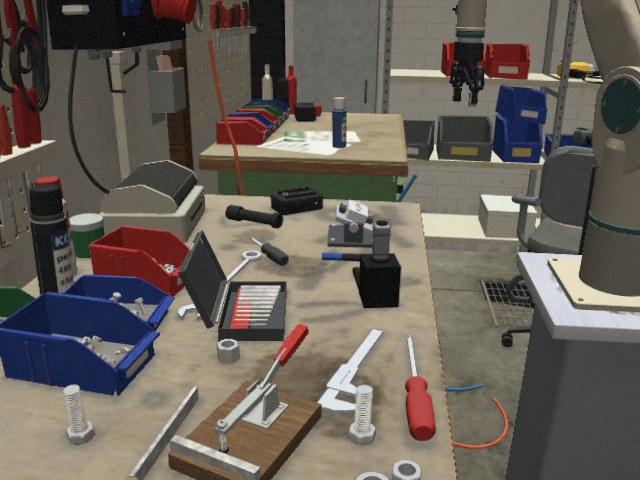

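```bash
cat > h.py <<'E'
import numpy as np, cv2
def cloud(f):
    """Per-pixel world points (mm) from a saved image file."""
    z=np.load(f); d=z["d"]; h,w=d.shape
    u,v=np.meshgrid(np.arange(w),np.arange(h))
    n=cv2.undistortPoints(np.stack([u,v],-1).reshape(-1,1,2).astype(np.float64),z["K"],z["D"]).reshape(h,w,2)
    c=np.dstack([n*d[...,None],d]).astype(float)
    P=(c-z["t"])@z["R"]; P[d==0]=np.nan
    return P,z
def snap(name,tag):
    from cell import viewer
    m=viewer.camera_model(name); im,d=viewer.get_image(name)
    np.savez(f"pics/{tag}.npz",im=im,d=d,R=m["R"],t=m["t"],K=m["mtx"],D=m["dist_coeffs"])
    return im
def plane(X,it=500,tol=1.5):
    r=np.random.default_rng(0); best=None
    for _ in range(it):
        a,b,c=X[r.choice(len(X),3,False)]; n=np.cross(b-a,c-a); l=np.linalg.norm(n)
        if l<1: continue
        m=abs((X-a)@(n/l))<tol
        if best is None or m.sum()>best.sum(): best=m
    c=X[best].mean(0); n=np.linalg.svd(X[best]-c)[2][2]
    return c,n*np.sign(n[2]),best
E
python3 - <<'E'
from h import *
P,z=cloud("pics/top0.npz"); np.set_printoptions(precision=3,suppress=True)
for n,(u,v) in dict(probe=(289,298),disc=(329,292),ring=(427,271),m1=(365,250),m2=(366,306),bench=(345,320)).items():
    print(n,np.nanmedian(P[v-1:v+2,u-1:u+2].reshape(-1,3),0))
X=P[245:300,390:455].reshape(-1,3); X=X[X[:,2]>58]
c,n,b=plane(X); print("top plane",c,n,b.sum(),len(X))
im=z["im"]; 
a=cv2.resize(im[235:325,265:465,::-1],(800,360),interpolation=cv2.INTER_CUBIC)
s=np.load("pics/side0.npz")["im"]; e=cv2.resize(s[185:325,300:440,::-1],(240,240),interpolation=cv2.INTER_CUBIC)
o=np.zeros((600,800,3),np.uint8);o[:360]=a;o[360:,:240]=e
w=np.load("pics/wrist0.npz")["im"];o[360:,260:580]=cv2.resize(w[:,:,::-1],(320,240));cv2.imwrite("pics/c1.png",o)
E
```

```text
probe [439.415 101.396 144.113]
disc [453.65   21.401  21.762]
ring [ 492.476 -194.398   70.234]
m1 [549.222 -64.215  13.791]
m2 [419.902 -62.468  12.624]
bench [389.108 -13.678   1.59 ]
top plane [ 492.085 -191.17    72.031] [-0.412 -0.044  0.91 ] 293 1062
```

View pics/c1.png

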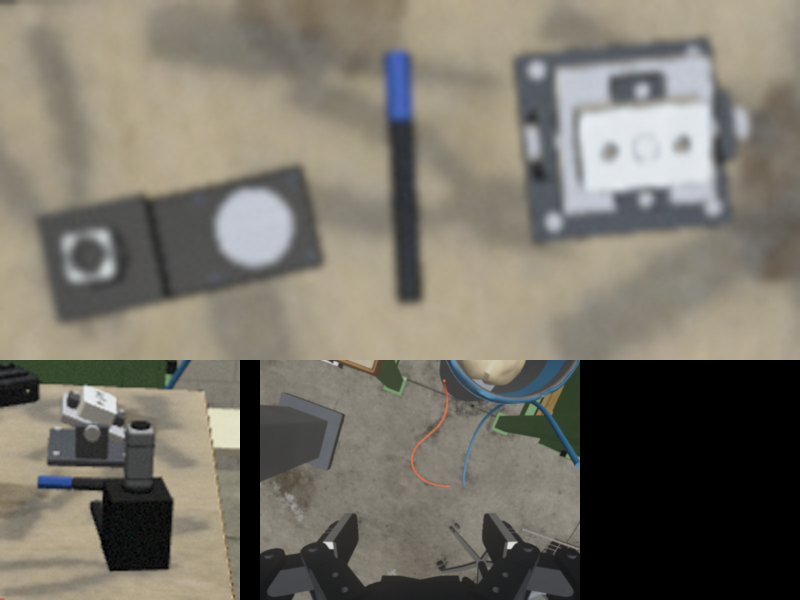

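```bash
cat >> h.py <<'E'
def ray(z,uv,c,n=(0,0,1)):
    """Intersect pixel ray with plane through c normal n."""
    p=cv2.undistortPoints(np.array([[uv]],float),z["K"],z["D"])[0,0]
    o=-z["R"].T@z["t"]; d=z["R"].T@np.r_[p,1]; n=np.array(n,float)
    return o+d*((np.array(c)-o)@n)/(d@n)
E
python3 - <<'E'
from h import *
np.set_printoptions(precision=3,suppress=True)
P,z=cloud("pics/top0.npz"); im=z["im"].astype(int)
g=im.min(2)
def blob(r0,r1,c0,c1,th,zl,zh):
    s=np.s_[r0:r1,c0:c1]; m=(g[s]>th)&(P[s][...,2]>zl)&(P[s][...,2]<zh); v,u=np.nonzero(m); return u.mean()+c0,v.mean()+r0,m.sum()
u,v,k=blob(278,306,312,345,140,15,30); D=ray(z,(u,v),(0,0,22)); print("disc",u,v,k,D)
p=ray(z,(287.5,299),(0,0,144)); print("probe",p); 
s=np.s_[285:312,278:300]; Q=P[s][(P[s][...,2]>135)]; print("probe top pts",np.median(Q,0),len(Q),(Q.max(0)+Q.min(0))/2)
# part face: bright region seeded near the ring
m=(g>150)[262:283,410:444]; X=P[262:283,410:444][m]; X=X[X[:,2]>50]
for t in (1,2,4):
    c,n,b=plane(X,tol=t); print(c,n,b.sum(),len(X),"spot",ray(z,(426.7,272.2),c,n))
h=p[:2]-D[:2]; print("hole-disc",h,np.hypot(*h),"yaw",np.degrees(np.arctan2(-h[0],h[1])))
E
```

```text
disc 327.89084507042253 291.63028169014086 284 [454.529  23.901  22.   ]
probe [437.496 104.678 144.   ]
probe top pts [437.705 107.516 141.907] 146 [437.859 107.44  142.867]
[ 491.233 -192.156   71.611] [-0.392  0.004  0.92 ] 212 631 spot [ 489.733 -193.861   70.98 ]
[ 490.77  -190.802   71.117] [-0.346 -0.017  0.938] 374 631 spot [ 489.753 -193.918   70.686]
[ 491.427 -191.074   71.725] [-0.382 -0.021  0.924] 546 631 spot [ 489.734 -193.864   70.963]
hole-disc [-17.033  80.776] 82.55247178962914 yaw 11.907174931790195
```

Call:
{"fn": "arm_command", "kwargs": {
  "series": [100,0,-4.1,-3,0,100,0,-8.2,-6,0,100,0,-12.3,-6,0,100,0,-16.4,-6,0,100,0,-20,-6,0]
}}

```text
clock: 0.57
eef_pos: [164.3, -426.5, 251.6]
tool_rot: [3.14, -0.0, 0.368]
force: [0.2, 0.5, 0.3]
width: 85.6
gripper_force: 0.0
```

Call:
{"fn": "arm_command", "kwargs": {
  "series": [100,4,-1,0.4,0,100,8,-2,0.8,0,100,12,-2.9,1.2,0,100,16,-3.9,1.6,0,100,20,-4.9,2,0]
}}

```text
clock: 0.98
eef_pos: [335.1, -309.0, 231.2]
tool_rot: [3.141, -0.0, 0.367]
force: [0.2, -0.3, -0.4]
width: 85.5
gripper_force: 0.0
```

Call:
{"fn": "arm_command", "kwargs": {
  "series": [100,4,-1,0.4,3.3,100,8,-2,0.8,6.6,100,12,-2.9,1.2,9.9,100,16,-3.9,1.6,13.2,100,20,-4.9,1.8,16.5]
}}

```text
clock: 1.4
eef_pos: [503.9, -191.1, 212.6]
tool_rot: [-3.141, 0.001, 0.077]
force: [0.4, -0.5, -0.4]
width: 85.4
gripper_force: 0.0
```

Call:
{"fn": "arm_command", "kwargs": {
  "series": [100,0,0,0,0,100,0,0,0,0,100,0,0,0,0,100,0,0,0,0,100,0,0,0,0]
}}

```text
clock: 1.82
eef_pos: [501.7, -194.2, 213.4]
tool_rot: [3.141, 0.0, 0.077]
force: [0.2, -0.2, -0.8]
width: 85.7
gripper_force: 0.0
```

Run:
```python
from h import *
im=snap("wrist","w1"); P,z=cloud("pics/w1.npz"); np.set_printoptions(precision=3,suppress=True)
s=np.nonzero((abs(P[...,0]-491)<45)&(abs(P[...,1]+192)<45)&(P[...,2]>30)); print(s[0].min(),s[0].max(),s[1].min(),s[1].max())
r0,c0=max(0,s[0].min()-10),max(0,s[1].min()-10); c=im[r0:r0+200,c0:c0+260,::-1]
print(r0,c0,c.shape); cv2.imwrite("pics/c2.png",cv2.resize(c,None,fx=3,fy=3,interpolation=cv2.INTER_CUBIC))
```

```text
160 479 94 541
150 84 (200, 260, 3)
```

View pics/c2.png

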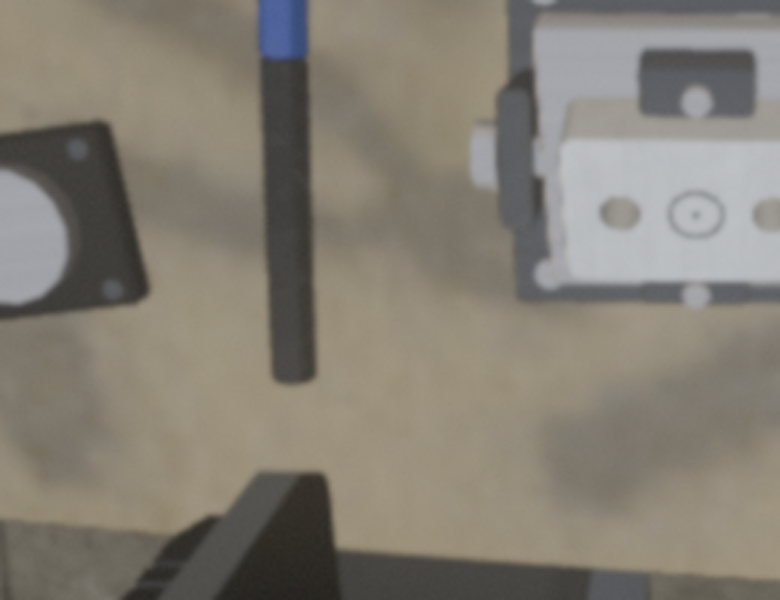

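Run:
```python
from h import *
np.set_printoptions(precision=3,suppress=True)
P,z=cloud("pics/w1.npz"); g=z["im"].min(2)
s=np.s_[198:242,274:360]; m=g[s]>150; X=P[s][m]; X=X[X[:,2]>50]
for t in (1,2,3):
    c,n,b=plane(X,tol=t); print(c,n,b.sum(),len(X),"spot",ray(z,(316,221.3),c,n))
a=ray(z,(84+620/3,150+213.5/3),c,n); b=ray(z,(84+772/3,150+214/3),c,n); d=b-a; print("hinge dir",d/np.linalg.norm(d),np.degrees(np.arctan2(d[0],-d[1])))
# disc
q=np.s_[150:280,0:110]; PP=P[q]; mm=(g[q]>120)&(PP[...,2]>17)&(PP[...,2]<27); Y=PP[mm]; 
(cx,cy),r=cv2.minEnclosingCircle(Y[:,:2].astype(np.float32)); print("disc",cx,cy,r,len(Y))
Y=P[210:300,130:200].reshape(-1,3); print("bench z",np.nanmedian(Y[:,2]))
```

```text
[ 493.218 -193.095   72.788] [-0.371 -0.027  0.928] 3149 3569 spot [ 491.79  -192.83    72.226]
[ 493.241 -193.153   72.788] [-0.37  -0.025  0.929] 3525 3569 spot [ 491.788 -192.83    72.217]
[ 493.243 -193.155   72.783] [-0.37  -0.025  0.929] 3532 3569 spot [ 491.786 -192.83    72.211]
hinge dir [ 0.074 -0.997  0.002] 4.226846063805648
disc 456.726318359375 22.835329055786133 22.387815475463867 1539
bench z 1.463607270165777
```

Call:
{"fn": "arm_command", "kwargs": {
  "series": [100,-0.4,-4,0,-1.5,100,-0.7,-8,0,-3,100,-1.1,-12,0,-4.5,100,-1.4,-16,0,-5.5,100,-1.8,-20,0,-6.5]
}}

```text
clock: 2.28
eef_pos: [468.4, 5.9, 213.6]
tool_rot: [3.141, -0.001, 0.192]
force: [1.4, 1.2, -0.6]
width: 85.4
gripper_force: 0.0
```

Call:
{"fn": "arm_command", "kwargs": {
  "series": [100,0,-4,0,0,100,0,-7.5,0,0,100,0,-10.2,0,0,100,0,-10.2,0,0,100,0,-10.2,0,0]
}}

```text
clock: 2.7
eef_pos: [449.2, 106.1, 213.5]
tool_rot: [-3.142, -0.001, 0.196]
force: [1.0, -1.2, 1.0]
width: 85.5
gripper_force: 0.0
```

Run:
```python
from h import *
from cell import monitor
s=monitor.read_state(); print(s["eef_pos"],s["tool_rot"],s["force"])
im=snap("wrist","w2"); P,z=cloud("pics/w2.npz"); np.set_printoptions(precision=3,suppress=True)
g=z["im"].min(2)
m=(abs(P[...,2]-144)<6)&(abs(P[...,0]-437)<40)&(abs(P[...,1]-105)<40); v,u=np.nonzero(m); print("cap px",u.min(),u.max(),v.min(),v.max(),np.median(P[m],0))
mm=(g>110)&(abs(P[...,2]-22)<6)&(abs(P[...,0]-455)<35)&(abs(P[...,1]-23)<35); Y=P[mm]; 
(cx,cy),r=cv2.minEnclosingCircle(Y[:,:2].astype(np.float32)); print("disc",cx,cy,r,len(Y),np.median(Y,0))
cv2.imwrite("pics/w2.png",im[:,:,::-1])
```

```text
[449.16152569 106.09298398 213.54249854] [-3.14154007e+00 -6.09174170e-04  1.95728673e-01] [ 0.98693302 -1.18782455  1.01596551]
cap px 295 336 225 264 [441.986 106.565 142.649]
disc 456.029296875 23.169235229492188 22.072628021240234 1799 [456.752  23.579  23.557]
```

View pics/w2.png

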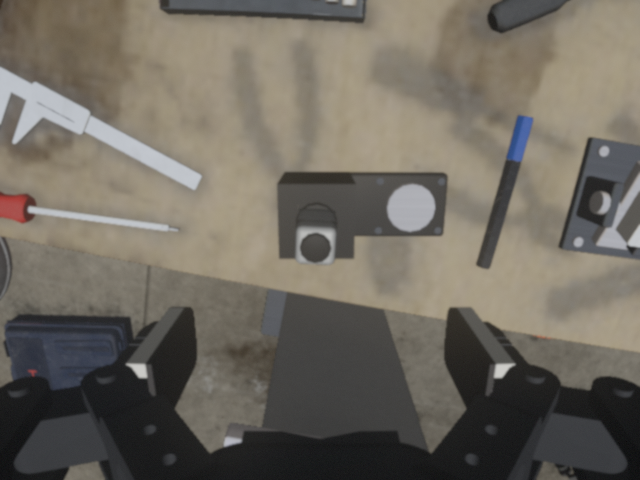

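Call:
{"fn": "arm_command", "kwargs": {
  "series": [100,-0.95,-0.25,3,0,100,-0.95,-0.25,6,0,100,-0.95,-0.25,9,0,100,-0.95,-0.25,11,0,100,-0.95,-0.25,11.95,0]
}}

```text
clock: 3.17
eef_pos: [438.4, 103.0, 91.4]
tool_rot: [3.14, 0.004, 0.189]
force: [1.1, -0.2, 0.2]
width: 85.4
gripper_force: 0.0
```

Call:
{"fn": "arm_command", "kwargs": {
  "series": [20,0,0,0,0,20,0,0,0,0,20,0,0,0,0,20,0,0,0,0,20,0,0,0,0]
}}

```text
clock: 3.58
eef_pos: [440.5, 106.0, 94.6]
tool_rot: [-3.141, -0.002, 0.193]
force: [-1.6, 1.7, 6.9]
width: 25.7
gripper_force: 13.5
```

Call:
{"fn": "arm_command", "kwargs": {
  "series": [20,0,0,0,0,20,0,0,0,0,20,0,0,0,0,20,0,0,0,0,20,0,0,0,0]
}}

```text
clock: 4.0
eef_pos: [440.7, 106.2, 94.9]
tool_rot: [-3.142, -0.003, 0.193]
force: [-0.2, 0.3, 5.7]
width: 23.7
gripper_force: 58.1
```

Run:
```python
from h import *
z=np.load("pics/w2.npz"); print(ray(z,(315.5,247.5),(0,0,144)))
from cell import monitor
s=monitor.read_state(); print(s["eef_pos"],s["tool_rot"],s["force"],s["width"],s["gripper_force"])
```

```text
[440.10168783 106.18682599 144.        ]
[440.66235522 106.23982146  94.92797929] [-3.14152535e+00 -2.63340832e-03  1.93166270e-01] [-0.20741194  0.34406614  5.6938937 ] 23.6597897332851 58.07115532696869
```

Call:
{"fn": "arm_command", "kwargs": {
  "series": [20,0,0,-1,0,20,0,0,-3,0,20,0,0,-5.5,0,20,0,0,-8,0,20,0,0,-8.5,0]
}}

```text
clock: 4.42
eef_pos: [442.0, 106.7, 182.4]
tool_rot: [-3.141, -0.007, 0.193]
force: [1.2, 0.4, -1.7]
width: 23.5
gripper_force: 59.0
```

Call:
{"fn": "arm_command", "kwargs": {
  "series": [20,0,2.5,0,0,20,0,5,0,0,20,0,7,0,0,20,0,8.5,0,0,20,0,8.5,0,0]
}}

```text
clock: 4.83
eef_pos: [456.0, 18.7, 178.4]
tool_rot: [3.14, 0.001, 0.188]
force: [-0.3, 0.5, -2.8]
width: 23.6
gripper_force: 59.1
```

Call:
{"fn": "arm_command", "kwargs": {
  "series": [20,0,0,2,0,20,0,0,4,0,20,0,0,5.5,0,20,0,0,6.2,0,20,0,0,6.2,0]
}}

```text
clock: 5.25
eef_pos: [454.4, 23.2, 115.3]
tool_rot: [-3.141, 0.004, 0.194]
force: [-1.5, 0.1, -2.5]
width: 23.5
gripper_force: 59.1
```

Run:
```python
from h import *
from cell import monitor
s=monitor.read_state(); print(s["eef_pos"],s["tool_rot"],s["force"],s["width"],s["gripper_force"])
im=snap("side","s2")
import numpy as np
z=np.load("pics/s2.npz"); 
c=z["R"]@np.r_[455,23,90]+z["t"]; uv=z["K"]@c; u,v=(uv[:2]/uv[2]).astype(int); print(u,v)
print(s["clock"]); cv2.imwrite("pics/s2.png",cv2.resize(im[v-75:v+75,u-100:u+100,::-1],None,fx=4,fy=4,interpolation=cv2.INTER_CUBIC))
```

```text
[454.39174578  23.17059738 115.26269136] [-3.14087614  0.003586    0.19420425] [-1.45853209  0.1175754  -2.52981791] 23.50282226905086 59.0960805350187
370 234
5.25
```

View pics/s2.png

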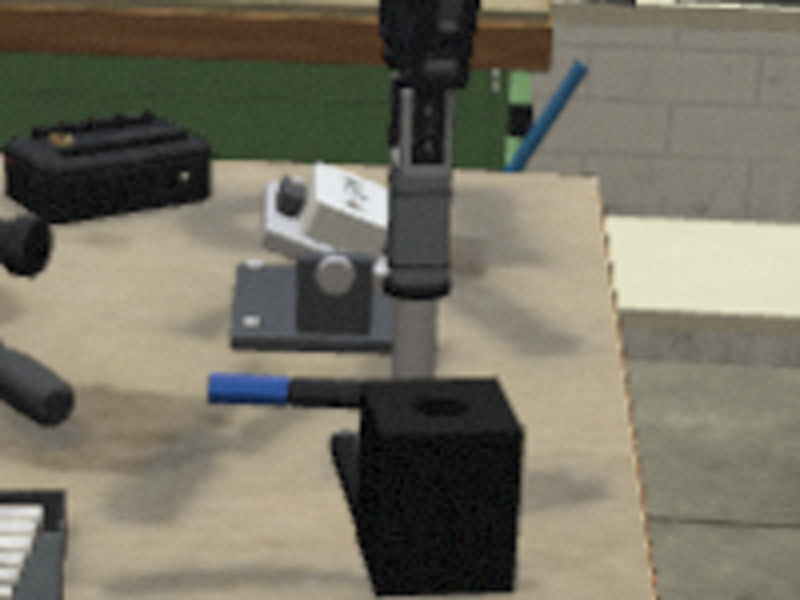

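Call:
{"fn": "arm_command", "kwargs": {
  "series": [20,0,0,0.2,0,20,0,0,0.4,0,20,0,0,0.6,0,20,0,0,0.8,0,20,0,0,0.8,0]
}}

```text
clock: 5.72
eef_pos: [456.3, 22.7, 108.9]
tool_rot: [3.142, -0.001, 0.193]
force: [1.1, 0.7, 0.2]
width: 23.4
gripper_force: 59.4
```

Call:
{"fn": "arm_command", "kwargs": {
  "series": [20,0,0,0.1,0,20,0,0,0.2,0,20,0,0,0.3,0,20,0,0,0.3,0,20,0,0,0.3,0]
}}

```text
clock: 6.13
eef_pos: [456.2, 22.6, 105.8]
tool_rot: [3.142, -0.001, 0.193]
force: [-1.0, 0.8, 1.1]
width: 23.7
gripper_force: 59.5
```

Call:
{"fn": "arm_command", "kwargs": {
  "series": [20,0,0,0.1,0,20,0,0,0.2,0,20,0,0,0.2,0,20,0,0,0.2,0,20,0,0,0.2,0]
}}

```text
clock: 6.55
eef_pos: [456.1, 22.6, 103.7]
tool_rot: [-3.142, -0.0, 0.193]
force: [0.0, -0.0, 2.7]
width: 23.6
gripper_force: 59.6
```

```bash
cat >> h.py <<'E'
def force(k=6):
    """Average state over k control periods; each camera call lets 0.05 s pass."""
    from cell import monitor, viewer
    F=[];E=[]
    for _ in range(k):
        s=monitor.read_state(); F.append(s["force"]); E.append(s["eef_pos"]); viewer.get_image("wrist")
    print("t",s["clock"],"F",np.mean(F,0).round(2),"sd",np.std(F,0).round(2),"tcp",np.mean(E,0).round(2),"rot",s["tool_rot"].round(4))
E
python3 -c "
from h import *
force(10)"
```

```text
t 7.0 F [0.36 0.26 2.43] sd [0.49 0.37 0.48] tcp [456.06  22.62 103.74] rot [-3.1416e+00 -2.0000e-04  1.9320e-01]
```

```bash
python3 -c "
from h import *
force(22)"
```

```text
t 8.1 F [0.39 0.14 2.39] sd [0.49 0.55 0.48] tcp [455.99  22.6  103.7 ] rot [ 3.1416 -0.      0.1932]
```

Call:
{"fn": "arm_command", "kwargs": {
  "series": [20,0,0,-0.3,0,20,0,0,-1,0,20,0,0,-3,0,20,0,0,-5,0,20,0,0,-6,0]
}}

```text
clock: 8.57
eef_pos: [456.1, 22.6, 165.5]
tool_rot: [3.141, -0.001, 0.193]
force: [0.1, -0.7, -2.0]
width: 23.9
gripper_force: 59.2
```

```bash
python3 -c "
from h import *
force(8)"
```

```text
t 8.9167 F [ 0.01 -0.04 -2.09] sd [0.42 0.57 0.5 ] tcp [455.77  22.51 164.21] rot [-3.1414e+00  2.3000e-03  1.9330e-01]
```

Call:
{"fn": "arm_command", "kwargs": {
  "series": [20,2.5,0,0,0,20,5,0,0,0,20,5,-3,0,0,20,4.8,-6,1,0,20,4.8,-8.5,2,0]
}}

```text
clock: 9.38
eef_pos: [486.3, 117.0, 143.0]
tool_rot: [-3.141, 0.001, 0.193]
force: [-0.7, 0.4, -1.7]
width: 23.7
gripper_force: 59.2
```

Call:
{"fn": "arm_command", "kwargs": {
  "series": [20,0,0,1.2,0,20,0,0,1.2,0,20,0,0,1.2,0,20,-0.4,0,1.2,0,20,-0.8,0,1.2,0]
}}

```text
clock: 9.8
eef_pos: [479.3, 112.6, 132.1]
tool_rot: [3.141, -0.001, 0.191]
force: [-0.7, -0.3, -1.5]
width: 23.5
gripper_force: 59.3
```

Call:
{"fn": "arm_command", "kwargs": {
  "series": [20,-0.3,0,0,0,20,-0.6,0,0,0,20,-0.9,0,0,0,20,-1.2,0,0,0,20,-1.2,0,0,0]
}}

```text
clock: 10.22
eef_pos: [468.4, 111.6, 132.5]
tool_rot: [-3.141, -0.003, 0.193]
force: [4.9, -0.1, 1.6]
width: 23.4
gripper_force: 59.9
```

Run:
```python
from h import *
force(2)
im=snap("side","s3"); z=np.load("pics/s3.npz")
c=z["R"]@np.r_[455,106,110]+z["t"]; uv=z["K"]@c; u,v=(uv[:2]/uv[2]).astype(int); print(u,v)
cv2.imwrite("pics/s3.png",cv2.resize(im[v-75:v+75,u-75:u+75,::-1],None,fx=3,fy=3,interpolation=cv2.INTER_CUBIC))
```

```text
t 10.2667 F [4.58 0.11 1.59] sd [0.35 0.24 0.02] tcp [468.47 111.65 132.54] rot [-3.1414 -0.0035  0.1931]
369 240
```

View pics/s3.png

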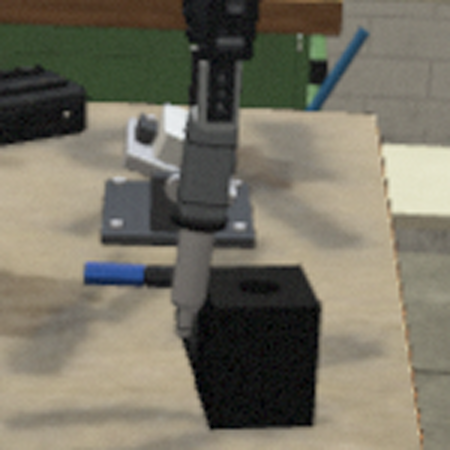

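Call:
{"fn": "arm_command", "kwargs": {
  "series": [20,-0.4,0,0,0,20,-0.8,0,0,0,20,-1.2,0,0,0,20,-1.6,0,0,0,20,-1.8,0,0,0]
}}

```text
clock: 10.78
eef_pos: [448.4, 108.0, 131.3]
tool_rot: [-3.141, 0.001, 0.194]
force: [3.9, -0.2, -4.5]
width: 23.5
gripper_force: 59.0
```

Call:
{"fn": "arm_command", "kwargs": {
  "series": [20,0,0,0,0,20,0.5,0,-1,0,20,1,0,-3,0,20,2,0,-5,0,20,2,0,-5,0]
}}

```text
clock: 11.2
eef_pos: [470.2, 112.1, 183.8]
tool_rot: [-3.141, -0.002, 0.193]
force: [1.5, 1.2, -1.1]
width: 23.4
gripper_force: 60.1
```

Run:
```python
from h import *
force(6)
im=snap("side","s4"); z=np.load("pics/s4.npz")
c=z["R"]@np.r_[470,106,160]+z["t"]; uv=z["K"]@c; u,v=(uv[:2]/uv[2]).astype(int); print(u,v)
cv2.imwrite("pics/s4.png",cv2.resize(im[v-60:v+60,u-60:u+60,::-1],None,fx=5,fy=5,interpolation=cv2.INTER_CUBIC))
```

```text
t 11.45 F [-0.21  0.28 -2.07] sd [0.89 0.48 0.67] tcp [467.37 111.3  181.28] rot [3.1411 0.0052 0.1933]
361 211
```

View pics/s4.png

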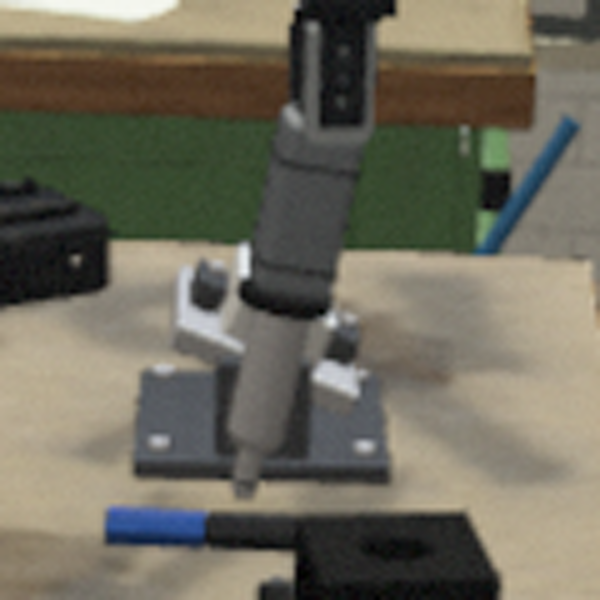

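```bash
cat >> h.py <<'E'
def proj(z,X):
    return cv2.projectPoints(np.array(X,float).reshape(-1,1,3),cv2.Rodrigues(z["R"])[0],z["t"],z["K"],z["D"])[0][:,0]
E
python3 - <<'E'
from h import *
np.set_printoptions(precision=2,suppress=True)
P,z=cloud("pics/s4.npz"); tcp=np.array([467.4,111.3,181.3]); yaw=.1933
ex=np.array([np.cos(yaw),np.sin(yaw),0])
g=tcp+[0,0,19]
px=lambda X:(proj(z,X)-[361-60,211-60])*5
print("tcp,grasp",px([tcp,g]))
for th in (18,20,21.7,24):
    t=np.radians(th); a=-np.sin(t)*ex+[0,0,np.cos(t)]
    print(th,"cap,collar,nose,tip",px([g+a*(s-88.9) for s in (119,53,0,-18)]).tolist())
# axis from depth: barrel + tip points
m=(np.linalg.norm(P-(tcp+[10,-0,-60]),axis=-1)<90)&(P[...,2]<tcp[2]-5)&(P[...,2]>75)
v,u=np.nonzero(m); print(m.sum())
X=P[m]
for lo in range(85,180,10):
    k=(X[:,2]>lo)&(X[:,2]<lo+10)&(abs(X[:,1]-111)<25)
    if k.sum(): print(lo,k.sum(),np.median(X[k],0),np.ptp((X[k]@ex)))
E
```

```text
tcp,grasp [[311.9  245.17]
 [313.99 189.06]]
18 cap,collar,nose,tip [[345.8381036624462, 102.81664404963678], [276.7337847061833, 289.8754798766393], [223.1753163998775, 434.6594363293798], [205.37665998081593, 482.73719568610943]]
20 cap,collar,nose,tip [[348.8558047804156, 103.82360616599414], [273.188724211206, 288.7461594900182], [214.50647200989295, 431.99788204016966], [194.99790337864738, 479.5900519520136]]
21.7 cap,collar,nose,tip [[351.38622087226963, 104.7616340240748], [270.21245650805383, 287.69126900161723], [207.22164833826298, 429.5062700999142], [186.27344441923185, 476.6416544282359]]
24 cap,collar,nose,tip [[354.754827460728, 106.14915151516755], [266.2446994614149, 286.12673855063986], [197.49943569582655, 425.8030478746329], [174.6257231492777, 472.25636932704913]]
958
95 25 [486.4  120.02 100.67] 8.857587607276798
105 26 [484.94 120.44 109.68] 12.398928945566865
115 62 [483.31 124.2  120.77] 18.68562674945929
125 69 [481.93 123.67 129.92] 20.19456154676203
135 73 [480.53 123.46 139.66] 21.384001964977813
145 70 [478.57 123.19 150.11] 19.64752294355776
155 64 [476.4  123.05 159.51] 25.38830780750402
165 113 [475.08 125.28 169.78] 29.642743557925144
175 14 [472.03 125.53 175.66] 23.21629501140694
```

```bash
cat >> h.py <<'E'
def tilt(tag,yaw,zmin=80):
    """Probe tilt (deg) in tool x-z from side depth below the collar, and axis at TCP height rel. TCP."""
    from cell import monitor
    s=monitor.read_state(); tcp=s["eef_pos"]; snap("side",tag); P,z=cloud(f"pics/{tag}.npz")
    ex=np.array([np.cos(yaw),np.sin(yaw),0]); ey=np.array([np.sin(yaw),-np.cos(yaw),0])
    Q=P-tcp; m=(abs(Q@ey)<20)&(abs(Q@ex)<70)&(Q[...,2]<-25)&(Q[...,2]>-68)&(P[...,2]>zmin)
    a=[]
    for r in np.unique(np.nonzero(m)[0]):
        q=Q[r][m[r]]
        if 6<=len(q)<=25: a.append(((q@ex).min()/2+(q@ex).max()/2,np.median(q[:,2]),len(q)))
    a=np.array(a); k=np.polyfit(a[:,1],a[:,0],1); res=a[:,0]-np.polyval(k,a[:,1]); g=abs(res)<3
    k=np.polyfit(a[g,1],a[g,0],1)
    lo=(abs(Q@ey)<20)&(abs(Q@ex-np.polyval(k,Q[...,2]))<6)&(P[...,2]>zmin)&(Q[...,2]<-40)
    print("tcp",tcp.round(1),"tilt",np.degrees(np.arctan(-k[0])).round(2),"x at grasp",np.polyval(k,19).round(2),"rows",g.sum(),"of",len(g),"sd",res[g].std().round(2),"lowest z rel",np.sort(Q[lo][:,2])[:3].round(1))
E
python3 -c "
from h import *
tilt('s5',.1933)"
```

```text
tcp [467.4 111.3 180.5] tilt 9.49 x at grasp 4.82 rows 24 of 24 sd 0.54 lowest z rel [-82.8 -82.7 -82. ]
```

Call:
{"fn": "arm_command", "kwargs": {
  "series": [20,1,0,0,0,20,2.2,0,1,0,20,2.2,0,3.5,0,20,2.2,0,5.5,0,20,2.2,0,5.9,0]
}}

```text
clock: 12.02
eef_pos: [489.1, 115.5, 119.7]
tool_rot: [3.141, 0.006, 0.193]
force: [-1.1, 0.2, -2.8]
width: 23.5
gripper_force: 60.2
```

Call:
{"fn": "arm_command", "kwargs": {
  "series": [20,-0.8,0,0,0,20,-1.6,0,0,0,20,-2.4,0,0,0,20,-3.2,0,0,0,20,-3.6,0,0,0]
}}

```text
clock: 12.43
eef_pos: [455.4, 109.2, 123.8]
tool_rot: [-3.141, -0.003, 0.193]
force: [3.1, -0.1, -2.9]
width: 23.5
gripper_force: 59.7
```

```bash
python3 -c "
from h import *
force(2); tilt('s6',.1933)"
```

```text
t 12.4833 F [ 2.03  0.34 -2.71] sd [1.07 0.43 0.14] tcp [455.43 109.19 123.83] rot [-3.1414 -0.0033  0.1935]
tcp [456.3 109.4 123.9] tilt 12.45 x at grasp 5.57 rows 10 of 10 sd 0.37 lowest z rel [-43.7 -43.6 -43.2]
```

Run:
```python
from h import *
np.set_printoptions(precision=1,suppress=True,linewidth=150)
P,z=cloud("pics/s5.npz"); tcp=np.array([467.4,111.3,180.5]); yaw=.1933
ex=np.array([np.cos(yaw),np.sin(yaw),0]); ey=np.array([np.sin(yaw),-np.cos(yaw),0]); Q=P-tcp
for lo in range(-20,60,5):
    m=(abs(Q@ex)<35)&(abs(Q@ey)<60)&(Q[...,2]>=lo)&(Q[...,2]<lo+5)
    q=Q[m]; print(lo,m.sum(),"toward cam pct",np.percentile(-(q@ey),[5,25,50,75,95]) if m.sum() else "","x range",np.percentile(q@ex,[3,97]) if m.sum() else "")
```

```text
-20 32 toward cam pct [ 7.4 11.1 12.8 15.5 17.2] x range [-3.7 19.1]
-15 65 toward cam pct [ 5.1 10.5 12.9 16.  18.1] x range [-3.6 23.9]
-10 48 toward cam pct [ 2.  11.3 13.3 14.6 15.3] x range [-3.6 23.1]
-5 55 toward cam pct [ 0.9 13.  14.2 15.5 16.5] x range [-4.6 20.3]
0 50 toward cam pct [ 3.8 12.1 13.7 14.6 16.3] x range [-4.8 19.5]
5 61 toward cam pct [-2.  11.8 13.  14.4 16.6] x range [-6.  18.7]
10 53 toward cam pct [ 1.  11.6 13.  14.3 16.1] x range [-7.  17.5]
15 60 toward cam pct [ 1.1 11.3 13.  14.4 16.2] x range [-8.4 16.8]
20 52 toward cam pct [-2.1 11.4 13.1 14.1 15.7] x range [-9.7 15.7]
25 53 toward cam pct [ 4.5 11.  12.9 14.3 16.6] x range [-10.   14.7]
30 59 toward cam pct [-1.5 11.7 12.9 14.4 15.3] x range [-9.7 14.1]
35 57 toward cam pct [-3.  11.2 12.9 13.6 15. ] x range [-12.2  13. ]
40 43 toward cam pct [ 1.1 12.1 16.1 18.7 20.1] x range [-12.4  12.4]
45 62 toward cam pct [-12.2   8.3  18.2  20.5  24.9] x range [-13.5  11.2]
50 55 toward cam pct [-12.   16.5  21.6  25.   26.4] x range [-14.    7.2]
55 49 toward cam pct [-12.7  17.3  21.   24.7  26.9] x range [-13.4   7.3]
```

Call:
{"fn": "arm_command", "kwargs": {
  "series": [20,-0.4,0,0,0,20,-0.8,0,0,0,20,-1.2,0,0,0,20,-1.6,0,0,0,20,-1.6,0,0,0]
}}

```text
clock: 13.0
eef_pos: [440.6, 106.4, 123.1]
tool_rot: [-3.141, -0.003, 0.193]
force: [3.9, 0.6, 0.3]
width: 23.7
gripper_force: 58.9
```

Call:
{"fn": "arm_command", "kwargs": {
  "series": [20,0.6,0,0,0,20,1.5,0,0,0,20,3,0,-2,0,20,4,0,-5,0,20,4,0,-6,0]
}}

```text
clock: 13.42
eef_pos: [481.8, 114.4, 185.0]
tool_rot: [-3.141, -0.003, 0.193]
force: [1.4, 0.8, -1.5]
width: 23.4
gripper_force: 60.1
```

```bash
python3 -c "
from h import *
force(4); tilt('s7',.1933); tilt('s8',.1933)"
```

```text
t 13.5667 F [ 0.49  0.31 -1.7 ] sd [0.92 0.53 0.81] tcp [480.13 113.93 184.11] rot [3.1413e+00 2.5000e-03 1.9300e-01]
tcp [477.2 113.1 181.5] tilt 12.99 x at grasp 8.58 rows 23 of 23 sd 0.57 lowest z rel [-82.3 -81.4 -81.1]
tcp [476.8 113.  181.2] tilt 12.95 x at grasp 8.62 rows 24 of 24 sd 0.49 lowest z rel [-82.3 -80.7 -80.7]
```

Call:
{"fn": "arm_command", "kwargs": {
  "series": [20,0.8,0,0,0,20,1.5,0,1.5,0,20,1.5,0,4,0,20,1.5,0,6.3,0,20,1.5,0,7.1,0]
}}

```text
clock: 14.13
eef_pos: [491.4, 115.9, 108.4]
tool_rot: [3.141, 0.006, 0.193]
force: [-1.0, -0.6, -2.2]
width: 23.1
gripper_force: 60.2
```

Call:
{"fn": "arm_command", "kwargs": {
  "series": [20,-1,0,0,0,20,-2,0,0,0,20,-3,0,0,0,20,-4,0,0,0,20,-4.7,0,0,0]
}}

```text
clock: 14.55
eef_pos: [448.5, 107.9, 111.9]
tool_rot: [-3.141, -0.003, 0.193]
force: [4.1, 1.3, -2.6]
width: 23.1
gripper_force: 59.4
```

Run:
```python
from h import *
force(3); tilt('s9',.1933,78)
z=np.load("pics/s9.npz"); c=proj(z,[[455,106,140]])[0].astype(int); print(c)
u,v=c; cv2.imwrite("pics/s9.png",cv2.resize(z["im"][v-75:v+75,u-75:u+75,::-1],None,fx=4,fy=4,interpolation=cv2.INTER_CUBIC))
```

```text
t 14.65 F [ 3.19  0.29 -0.85] sd [1.36 0.78 1.22] tcp [448.5  107.9  112.16] rot [-3.1413 -0.0037  0.1935]
tcp [449.7 108.2 112.5] tilt 20.86 x at grasp 6.41 rows 3 of 6 sd 0.21 lowest z rel []
[370 223]
```

View pics/s9.png

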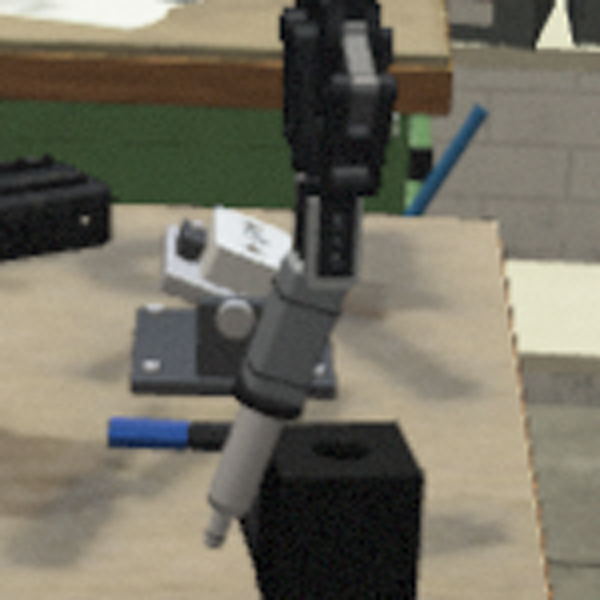

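Call:
{"fn": "arm_command", "kwargs": {
  "series": [20,-0.5,0,0,0,20,-1,0,0,0,20,-1,0,0,0,20,-0.5,0,0,0,20,0,0,0,0]
}}

```text
clock: 15.17
eef_pos: [447.9, 107.7, 111.9]
tool_rot: [-3.142, 0.0, 0.193]
force: [0.8, -0.4, -0.0]
width: 23.4
gripper_force: 60.5
```

Call:
{"fn": "arm_command", "kwargs": {
  "series": [20,0.5,0,0,0,20,1,0,0,0,20,1.5,0,-0.5,0,20,2,0,-1.5,0,20,2.5,0,-2.5,0]
}}

```text
clock: 15.58
eef_pos: [471.1, 112.1, 136.4]
tool_rot: [3.141, 0.004, 0.193]
force: [0.2, 0.0, -2.2]
width: 23.1
gripper_force: 60.8
```

Run:
```python
from h import *
force(3); tilt('s10',.1933,78)
P,z=cloud("pics/w2.npz"); Q=P-np.array([449.2,106.1,213.5]); ey=np.array([.192,-.981,0]); ex=np.array([.981,.192,0])
a=Q@ey
for sg in (1,-1):
    m=(abs(Q@ex)<40)&(sg*a>35)&(sg*a<75)&(Q[...,2]>-40); print("finger end rel TCP",np.percentile(Q[m][:,2],[0,1,5,20]).round(1),m.sum(),np.percentile((Q@ex)[m],[2,98]).round(1))
```

```text
t 15.6833 F [ 0.95  0.16 -1.84] sd [1.03 0.56 0.59] tcp [472.88 112.53 137.54] rot [-3.1414e+00 -2.2000e-03  1.9300e-01]
tcp [472.3 112.4 136.9] tilt 18.37 x at grasp 7.57 rows 7 of 20 sd 1.9 lowest z rel [-58.9 -58.5 -58.3]
finger end rel TCP [53.6 58.1 65.6 84.8] 17959 [-8.5 17.1]
finger end rel TCP [53.9 58.  65.5 84.3] 17589 [-8.7 16.7]
```

Call:
{"fn": "arm_command", "kwargs": {
  "series": [20,0.4,0,-0.8,0,20,0.8,0,-2,0,20,1,0,-3.5,0,20,1,0,-4.5,0,20,1,0,-5,0]
}}

```text
clock: 16.2
eef_pos: [481.5, 114.2, 187.1]
tool_rot: [3.142, 0.0, 0.193]
force: [-0.3, 0.8, -2.4]
width: 23.1
gripper_force: 60.8
```

Run:
```python
from h import *
force(3); tilt('s11',.1933,78)
P,z=cloud("pics/s11.npz")
```

```text
t 16.3 F [-0.    0.2  -2.11] sd [0.23 0.44 0.24] tcp [481.59 114.19 187.08] rot [3.1415e+00 2.0000e-04 1.9320e-01]
tcp [481.1 114.1 186.2] tilt 15.03 x at grasp 10.78 rows 24 of 24 sd 0.71 lowest z rel [-80.4 -80.  -80. ]
```

Call:
{"fn": "arm_command", "kwargs": {
  "series": [20,0.5,0,1.2,0,20,0.5,0,3.5,0,20,0.5,0,5.5,0,20,0.5,0,7,0,20,0.5,0,7.5,0]
}}

```text
clock: 16.82
eef_pos: [484.4, 114.6, 108.2]
tool_rot: [3.141, 0.006, 0.193]
force: [-0.7, -0.7, -2.1]
width: 23.1
gripper_force: 60.8
```

Call:
{"fn": "arm_command", "kwargs": {
  "series": [20,-1,0,0,0,20,-2,0,0,0,20,-3,0,0,0,20,-4,0,0,0,20,-4.8,0,0,0]
}}

```text
clock: 17.23
eef_pos: [441.3, 106.6, 111.7]
tool_rot: [-3.141, -0.004, 0.193]
force: [6.1, 1.2, -2.2]
width: 22.9
gripper_force: 59.2
```

Call:
{"fn": "arm_command", "kwargs": {
  "series": [20,-0.5,0,0,0,20,-1,0,0,0,20,-1.4,0,0,0,20,-1.4,0,0,0,20,-1.4,0,0,0]
}}

```text
clock: 17.65
eef_pos: [426.6, 103.8, 112.1]
tool_rot: [-3.141, -0.001, 0.194]
force: [1.9, 0.8, 1.9]
width: 23.1
gripper_force: 58.8
```

Run:
```python
from h import *
force(2); tilt('s12',.1933,78)
```

```text
t 17.7 F [1.79 1.08 2.54] sd [0.12 0.23 0.6 ] tcp [426.54 103.75 112.03] rot [-3.1413e+00 -1.1000e-03  1.9350e-01]
tcp [426.4 103.7 111.9] tilt 23.75 x at grasp 26.73 rows 2 of 6 sd 0.27 lowest z rel []
```

Call:
{"fn": "arm_command", "kwargs": {
  "series": [20,0.5,0,0,0,20,1.2,0,0,0,20,2,0,0,0,20,2.8,0,-0.5,0,20,3.5,0,-1.5,0]
}}

```text
clock: 18.22
eef_pos: [459.0, 109.4, 125.6]
tool_rot: [3.141, 0.006, 0.193]
force: [0.8, -0.2, -1.5]
width: 22.9
gripper_force: 62.0
```

Call:
{"fn": "arm_command", "kwargs": {
  "series": [20,0.5,0,-1,0,20,1,0,-2.5,0,20,1.2,0,-4,0,20,1.2,0,-5.5,0,20,1.2,0,-6,0]
}}

```text
clock: 18.63
eef_pos: [472.7, 112.4, 188.1]
tool_rot: [-3.142, -0.001, 0.193]
force: [1.2, -0.1, -2.5]
width: 22.9
gripper_force: 61.9
```

Run:
```python
from h import *
force(2); tilt('s13',.1933,78)
```

```text
t 18.6833 F [ 0.49 -0.03 -2.09] sd [0.7  0.08 0.37] tcp [472.74 112.37 188.12] rot [-3.1416e+00 -1.3000e-03  1.9290e-01]
tcp [472.2 112.3 187.1] tilt 18.49 x at grasp 14.45 rows 22 of 22 sd 0.65 lowest z rel [-78.8 -78.5 -77.5]
```

Run:
```python
from h import *
from cell import monitor
np.set_printoptions(precision=1,suppress=True,linewidth=150)
s=monitor.read_state(); tcp=s["eef_pos"]; yaw=s["tool_rot"][2]; im=snap("wrist","w3"); P,z=cloud("pics/w3.npz")
ex=np.array([np.cos(yaw),np.sin(yaw),0]); ey=np.array([np.sin(yaw),-np.cos(yaw),0])
print(tcp)
def prof(P,tcp,t):
    Q=P-tcp; X,Y,Z=Q@ex,Q@ey,Q[...,2]
    m=(abs(Y)<22)&(X>-25)&(X<70)&(Z>-88)&(Z<40)&(P[...,2]>85)
    print(t)
    for lo in range(-88,40,8):
        k=m&(Z>=lo)&(Z<lo+8)
        if k.sum()>3: print(lo,k.sum(),"x",np.percentile(X[k],[3,50,97]),"y",np.percentile(Y[k],[3,50,97]))
    k=m&(Z<-60); v,u=np.nonzero(k)
    if len(u): i=Z[k].argsort()[:5]; print("low",u[i],v[i],Q[k][i][:,2],X[k][i],Y[k][i])
prof(P,tcp,"wrist")
Ps,_=cloud("pics/s13.npz"); prof(Ps,np.array([472.2,112.3,187.1]),"side")
```

```text
[471.6 112.1 186.3]
wrist
-80 27 x [50.2 53.6 54.2] y [-3.3  0.4  4.7]
-72 62 x [50.4 51.7 53.2] y [-3.1  0.7  4.5]
-56 173 x [42.6 49.5 51.8] y [-8.8  0.4  9.8]
-48 254 x [40.1 47.  49.6] y [-8.2  0.7 10. ]
-40 290 x [37.1 44.  46.7] y [-8.5  1.   9.7]
-32 280 x [37.3 41.1 43.6] y [-7.6  0.5  9. ]
-24 81 x [38.5 39.7 41. ] y [-4.9  0.9  6.3]
-16 167 x [22.9 31.1 41. ] y [-14.6  -1.8  16.3]
-8 687 x [33.3 37.  40.7] y [-11.3   0.9  12.8]
0 611 x [30.9 33.9 35.4] y [-11.5   1.3  13.7]
8 693 x [28.1 30.9 32.8] y [-11.    0.9  12.9]
16 774 x [25.1 27.9 29.8] y [-10.9   0.9  13.1]
24 880 x [22.4 24.9 26.8] y [-10.8   1.3  12.9]
32 1061 x [18.8 22.  23.8] y [-11.4   1.3  13.7]
low [317 322 314 315 321] [144 144 146 145 144] [-76.7 -76.3 -75.3 -75.2 -75. ] [54.  54.1 52.9 53.5 54.1] [-0.8  2.2 -2.6 -2.   1.6]
side
-80 18 x [42.5 46.7 50.6] y [-6.9 -4.9 -1.5]
-72 24 x [39.3 44.3 48.2] y [-8.1 -5.  -1.6]
-64 32 x [33.  41.5 46.4] y [-10.9  -8.3  -2.4]
-56 58 x [29.3 39.4 47.5] y [-12.2  -8.8  -3.1]
-48 59 x [26.9 36.9 44.6] y [-12.7  -9.1  -2.4]
-40 60 x [23.5 33.8 41.7] y [-12.9  -9.1  -3.3]
-32 61 x [19.  29.6 38.7] y [-12.3  -9.1  -0.6]
-24 55 x [14.7 28.  36.6] y [-12.2  -8.6  -2.5]
-16 79 x [ 9.7 22.2 34.2] y [-17.9 -12.8  -2.5]
-8 98 x [ 5.8 22.1 35.9] y [-15.7 -12.1   1.2]
0 92 x [ 4.6 19.3 31.2] y [-15.7 -13.1   3.1]
8 97 x [ 1.4 16.1 28.6] y [-16.  -12.5   2.7]
16 97 x [-1.3 13.3 24.7] y [-15.8 -12.9   2.5]
24 99 x [-4.9 10.1 21.9] y [-15.2 -12.4   5.1]
32 91 x [-7.3  7.2 18.9] y [-15.  -12.5   2.9]
low [332 331 330 333 332] [243 243 242 242 242] [-78.8 -78.5 -77.4 -76.7 -75.7] [45.6 47.3 48.8 44.  46. ] [-2.8 -3.5 -1.5 -3.6 -6.2]
```

Call:
{"fn": "arm_command", "kwargs": {
  "series": [20,-0.3,0.95,0,0,20,-0.9,2.85,0,0,20,-1.7,5.2,0,0,20,-2.5,7.6,0,0,20,-3.3,10,0,0]
}}

```text
clock: 19.25
eef_pos: [457.4, 6.0, 185.8]
tool_rot: [3.142, 0.003, 0.193]
force: [0.4, -0.3, -2.5]
width: 23.0
gripper_force: 62.0
```

Call:
{"fn": "arm_command", "kwargs": {
  "series": [20,-0.8,2.4,0,0,20,-1.6,4.7,0,0,20,-2.4,7.1,0,0,20,-3.2,9.5,0,0,20,-4,11.9,0,0]
}}

```text
clock: 19.67
eef_pos: [440.8, -118.4, 185.9]
tool_rot: [-3.141, 0.002, 0.193]
force: [-0.3, -0.0, -1.9]
width: 23.1
gripper_force: 62.0
```

Call:
{"fn": "arm_command", "kwargs": {
  "series": [20,-0.8,2.4,0,1.5,20,-1.6,4.7,0,3,20,-2.1,6.4,0,4.5,20,-2.5,7.6,0,6,20,-2.5,7.6,0,6.8]
}}

```text
clock: 20.08
eef_pos: [430.9, -199.3, 186.0]
tool_rot: [3.141, 0.002, 0.068]
force: [-0.1, 0.7, -2.4]
width: 23.1
gripper_force: 62.0
```

```bash
cat >> h.py <<'E'
def near(tag,show=False):
    """Wrist view: tip and tilt in tool axes (x,y,up rel. TCP)."""
    from cell import monitor
    force(3); s=monitor.read_state(); tcp=s["eef_pos"]; yaw=s["tool_rot"][2]; im=snap("wrist",tag); P,z=cloud(f"pics/{tag}.npz")
    ex=np.array([np.cos(yaw),np.sin(yaw),0]); ey=np.array([np.sin(yaw),-np.cos(yaw),0])
    Q=P-tcp; X,Y,Z=Q@ex,Q@ey,Q[...,2]
    m=(abs(Y)<9)&(X>15)&(X<50)&(Z>-6)&(Z<36); k=np.polyfit(Z[m],X[m],1); r=X[m]-np.polyval(k,Z[m]); g=abs(r)<2; k=np.polyfit(Z[m][g],X[m][g],1)
    print("tilt",np.degrees(np.arctan(-k[0])).round(2),"axis x at z=16",(np.polyval(k,16)-13/np.cos(np.arctan(k[0]))).round(2),"side lean (x per y)",np.polyfit(Y[m][g],X[m][g]-np.polyval(k,Z[m][g]),1)[0].round(3),g.sum())
    S=np.array([491.8,-192.8,71.0]); d=S-tcp; print("spot rel (x,y,up)",np.array([d@ex,d@ey,d[2]]).round(1),"tcp",tcp.round(1))
    print("spot px",proj(z,[S])[0].round(1),"pred tip px",proj(z,[tcp+49*ex+.7*ey-[0,0,79]])[0].round(1))
    return P,z,tcp,ex,ey
E
python3 - <<'E'
from h import *
P,z,tcp,ex,ey=near("w4")
im=z["im"]; u,v=proj(z,[[491.8,-192.8,71]])[0].astype(int)
r0=max(0,v-80);c0=max(0,u-100); print(r0,c0); cv2.imwrite("pics/w4.png",cv2.resize(im[r0:r0+150,c0:c0+200,::-1],None,fx=4,fy=4,interpolation=cv2.INTER_CUBIC))
E
```

```text
t 20.1833 F [ 0.12  1.25 -2.34] sd [0.53 0.39 0.21] tcp [ 431.45 -197.28  186.11] rot [-3.1405e+00  1.2000e-03  7.3800e-02]
tilt 20.68 axis x at z=16 15.95 side lean (x per y) -0.002 2781
spot rel (x,y,up) [  59.5    2.6 -115.3] tcp [ 432.3 -194.7  186.3]
spot px [322.6 132.5] pred tip px [319.8 152.4]
52 222
```

Call:
{"fn": "arm_command", "kwargs": {
  "series": [20,0.2,0.1,0.7,0,20,0.4,0.2,1.4,0,20,0.6,0.2,2.1,0,20,0.75,0.2,2.7,0,20,0.75,0.2,2.8,0]
}}

```text
clock: 20.7
eef_pos: [439.8, -196.7, 157.2]
tool_rot: [-3.14, 0.002, 0.075]
force: [-0.0, -0.9, -1.7]
width: 22.5
gripper_force: 62.0
```

Run:
```python
from h import *
P,z,tcp,ex,ey=near("w5")
im=z["im"]; u,v=proj(z,[[491.8,-192.8,71]])[0].astype(int)
r0=max(0,v-60);c0=max(0,u-80); print(r0,c0); cv2.imwrite("pics/w5.png",cv2.resize(im[r0:r0+120,c0:c0+160,::-1],None,fx=5,fy=5,interpolation=cv2.INTER_CUBIC))
tilt("s14",.074,85)
```

```text
t 20.8 F [-0.31 -0.74 -2.18] sd [0.24 0.45 0.61] tcp [ 439.74 -196.85  157.57] rot [-3.1409e+00  1.3000e-03  7.5000e-02]
tilt 20.68 axis x at z=16 15.95 side lean (x per y) -0.001 2807
spot rel (x,y,up) [ 52.   -0.6 -87.4] tcp [ 440.  -197.3  158.4]
spot px [317.6 146.5] pred tip px [319.6 152.4]
86 237
tcp [ 440.2 -197.4  158.7] tilt 17.14 x at grasp 14.86 rows 17 of 17 sd 0.77 lowest z rel [-72.7 -72.  -71.8]
```

View pics/w5.png

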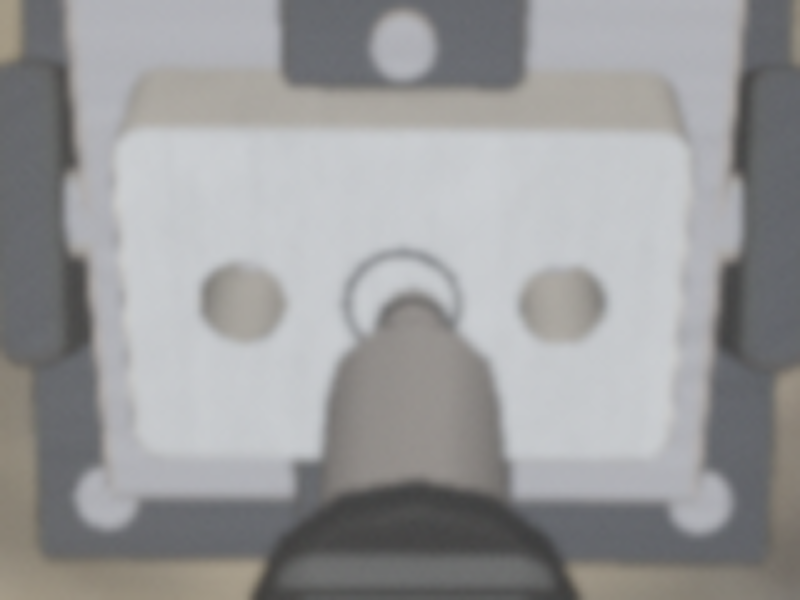

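Call:
{"fn": "arm_command", "kwargs": {
  "series": [20,-0.1,-0.06,0.1,0,20,-0.1,-0.12,0.2,0,20,-0.05,-0.12,0.35,0,20,0,-0.12,0.5,0,20,0.02,-0.12,0.64,0]
}}

```text
clock: 21.37
eef_pos: [440.4, -196.2, 152.2]
tool_rot: [3.142, -0.0, 0.075]
force: [-0.2, 0.0, -2.8]
width: 23.0
gripper_force: 62.0
```

Run:
```python
from h import *
force(4)
P,z,tcp,ex,ey=near("w6")
```

```text
t 21.5167 F [-0.14  0.12 -2.2 ] sd [0.59 0.57 0.4 ] tcp [ 440.24 -196.14  152.07] rot [-3.1414e+00  3.0000e-04  7.4500e-02]
t 21.6667 F [-0.13  0.   -1.97] sd [0.31 0.36 0.27] tcp [ 440.25 -196.21  152.26] rot [ 3.1416e+00 -1.0000e-04  7.4600e-02]
tilt 20.63 axis x at z=16 15.91 side lean (x per y) -0.001 2805
spot rel (x,y,up) [ 51.6   0.4 -81.3] tcp [ 440.3 -196.2  152.3]
spot px [319.1 147.9] pred tip px [319.6 152.5]
```

Call:
{"fn": "arm_command", "kwargs": {
  "series": [20,0.04,0,0.1,0,20,0.08,0,0.2,0,20,0.12,0,0.3,0,20,0.15,0,0.37,0,20,0.15,0,0.37,0]
}}

```text
clock: 22.18
eef_pos: [441.6, -196.1, 148.6]
tool_rot: [3.142, 0.0, 0.075]
force: [-1.5, -0.9, 0.6]
width: 22.9
gripper_force: 62.4
```

```bash
python3 -c "
from h import *
force(8)"
```

```text
t 22.5333 F [-1.25  0.04  0.77] sd [0.49 0.44 0.53] tcp [ 441.7  -196.14  148.65] rot [ 3.1415e+00 -1.0000e-04  7.4500e-02]
```

Call:
{"fn": "arm_command", "kwargs": {
  "series": [20,0.04,0,0.09,0,20,0.08,0,0.19,0,20,0.11,0,0.28,0,20,0.11,0,0.28,0,20,0.11,0,0.28,0]
}}

```text
clock: 23.0
eef_pos: [442.8, -196.0, 145.8]
tool_rot: [-3.142, 0.0, 0.075]
force: [-2.4, 0.1, 1.6]
width: 23.1
gripper_force: 62.6
```

Run:
```python
from h import *
force(12); P,z,tcp,ex,ey=near("w7")
S=np.array([491.8,-192.8,71]); r=np.s_[198-60:242-30,250:390]
# part face plane seen now
g=z["im"].min(2); X=P[100:185,258:378][g[100:185,258:378]>150]; X=X[(X[:,2]>55)&(X[:,2]<95)]; c,n,b=plane(X,tol=2); print("plane n",n.round(3),"at spot z",(c[2]-((S-c)[:2]@n[:2])/n[2]).round(2),b.sum(),len(X))
# bores: dark blobs either side
im=z["im"]; u,v=proj(z,[S])[0].astype(int); cv2.imwrite("pics/w7.png",cv2.resize(im[v-60:v+60,u-80:u+80,::-1],None,fx=5,fy=5,interpolation=cv2.INTER_CUBIC))
```

```text
t 23.55 F [-1.39 -0.08  2.08] sd [0.52 0.36 0.4 ] tcp [ 442.84 -195.99  145.82] rot [ 3.1416e+00 -1.0000e-04  7.4500e-02]
t 23.7 F [-0.92  0.1   1.37] sd [0.21 0.27 0.51] tcp [ 442.86 -196.01  145.81] rot [ 3.1416e+00 -1.0000e-04  7.4600e-02]
tilt 20.78 axis x at z=16 15.98 side lean (x per y) -0.002 2802
spot rel (x,y,up) [ 49.1   0.5 -74.8] tcp [ 442.8 -196.   145.8]
spot px [319.2 153. ] pred tip px [319.6 152.5]
plane n [-0.353 -0.023  0.935] at spot z 72.43 6432 8143
```

```bash
python3 -c "
from cell import workorder
print(workorder.finish_job())"
```

```text
the job is handed in; nothing more can be done
None
```

The job is handed in at about 24 s. The probe was held upright on the reference disc at about 4.5 N for some 1.5 s. It now rests on the ring at about 4.3 N, roughly half in and within 1–2° of the face normal. The finger grip is shallow, on about the top 7–9 mm of the grip, because the finger ends sit about 40 mm short of the reported TCP. The tip position is my estimate, within about 1.5 mm of the ring's middle. The handover returned no verdict.

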